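# Load the workpiece tray and pack the plate flush with the spacer

## Robot

A 6-joint arm with a two-finger parallel gripper is mounted at the origin on the work surface. World frame = base frame: x ahead of the robot, y to its left, z up, the work surface at z = 0. Lengths are in mm, angles in rad, forces in N, time in s.
With the tool pointing down it reaches from about 350 to 975 mm from the base axis. Payload 7.1 kg.
Tool frame: the origin (TCP) lies at the very end of the fingers, on their centre line; the grasp point (between the pads) lies 19 mm behind it; z points along the fingers, y is the direction in which the jaws open and shut (so a half turn about z gives the same grasp; the last joint's range is limited). The gripper opens to 88 mm and grips with 3 to 60 N. Pads are 20 mm wide; open, the fingers measure 115 mm over their backs; the gripper's body (75 mm by 178 mm) begins 61 mm behind the grasp point.
Start: joints at [1.204, 0.423, 1.63, -0, 1.089, -0.019], TCP at [212.987, 587.572, 222.675] pointing down, gripper open.
Joint ranges: [-3, 3], [-0.9, 2.11], [0.09, 2.58], [-1.31, 4.45], [0.11, 2.69], [-2.54, 2.54]. Speed limits (rad/s): [2.39, 2.39, 3.01, 3.14, 3.14, 3.14].

## Interface

Orientations are given as a rotation vector (axis times angle).
In Python, from workcell import * gives the robot as it stands.
- The arm moves only by the tool play_rows, never from a script. Its argument "plan" is text: rows parted by semicolons, each of 7 numbers parted by spaces: the finger opening in cm, from 0 to 8.78, then the shift along the tool's x, y, z in cm, then the turn, a rotation vector about the tool's x, y, z in degrees. A call has 1 to 20 rows; each row shifts and turns the commanded pose from where the row before left it, along the tool's axes as they then stand; what a row does not reach is not made up. A row lasts 1/8 s, in which the tool goes at most 62.5 mm and 10.7 degrees, less where a joint would pass 70% of its speed; a pose out of reach is approached as far as the arm can. A call is refused whole if a number of a shift passes 6.25 or a number of a turn 10.7, either way. A call with a gripper value outside its range is refused whole. The fingers move at their own pace and stop on an object; the grip force is fixed at half the most. Time passes only in rows, so rows that do not move let the fingers close. It gives the time, the measured TCP pose, the force and the opening at its end, in the units of the state.
- get_obs(): the state, without advancing time (a new reading comes with each control period).
- get_image(name): name is "scene" or "top"; returns a dict with "pixels" (384x512x3 uint8, red, green, blue), "range_z" (384x512 float32, mm along the optical axis (not along the pixel's ray), 0 where there is no reading), "fx", "fy", "cx", "cy" (pixels), "eye" and "attitude" of the camera in the world. Camera axes: x right, y down, z forward; pixel columns grow to the right and rows downward; lengths in mm; the calibration is good to about 2 mm. A picture is of the moment at which its call begins.
- close_job(): hands the job in, once; it reports no verdict.
The state is a dict: "t": time; "qpos": joint angles; "qvel": joint speeds; "joint_torque": joint torques, N m; "ee_pos": TCP position; "orientation": TCP orientation; "ft_force": force on the tool from outside, world axes, zero at the start; "moment": the same for the moment, N m; "width": finger opening in mm.
Only numpy, scipy, OpenCV 4.12 (cv2) and the standard library are available. Lean on these libraries where they do the work, as an engineer would, in place of code of your own. Each camera call takes 0.05 s, during which the arm holds its last target. There are 200 camera calls.

## Task

Slide the tray with the steel plate on it into the slotted holder until it is fully home against the end stop. Then lower the T-shaped spacer right down into the gap beside the plate that is wide enough for it - do not shove the plate across to the other side - and push the plate sideways with it until the plate lies flush against the pocket's far side wall. Finish while still holding the spacer and pressing the plate firmly (about 10 N); leave the sleeve, the file and the template alone.

Things in the scene. Friction and masses are not known exactly. Their poses are not given: they have to be found in the camera images.
- holder: Dark steel slotted holder fixed to the bench, two rails and an end stop, 16 mm high, open at its -x end. Origin on the bench where the tray's origin lies when home: tray and holder frames then coincide, axes alike. The tray slides on the bench along the holder's +x. Rails run from x = -45 to +80 mm; the end stop's face is at x = +65 mm.
- holder_mouth (a point): Middle of the holder's mouth, on the bench at holder x = -45 mm. Here the rails' inner faces begin, at y = +/-70.5 mm, with lips reaching in to y = +/-62 mm above a slot 12 mm high (lips 12 to 16 mm up). Flared guides in front widen the mouth, out to about x = -74 mm.
- tray: Loose aluminium tray, about 0.6 kg. Origin: centre of its underside; x points to its nose (enters first), z up. Base 130 mm (x) by 136 mm (y), 4 mm thick; its side edges go under the holder's lips with 2.5 mm to spare each side. It starts outside, 160 to 200 mm short of home, up to 20 mm off to the side and turned up to 0.18 rad.
- tray_pocket (a point): Centre of the floor of the tray's pocket, at x = +20, y = 0, z = 4 mm in the tray's frame. Inside 74 mm (x) by 96 mm (y); walls 8 mm thick, tops 14 mm above the tray's underside, so the side walls' inner faces are at y = +/-48 mm.
- tray_handle (a point): Centre of the tray's black bar handle: bar 10 mm thick (tray x), 60 mm long (tray y), 22 mm high, at x = -50 mm, y = 0, z = 44 mm in the tray's frame (top at 55 mm). It stands on two 10 mm posts at y = +/-25 mm. Can be pinched from above across its 10 mm.
- plate: Loose flat dark steel plate, bore and bolt holes marked on top, 70 mm (x) by 60 mm (y) by 12 mm thick, 0.38 kg, in the tray's pocket, axes along the tray's. Origin: centre of its underside. It starts 8 to 14 mm off-centre in tray y, to either side: one gap beside it is 26 to 32 mm wide, the other 4 to 10 mm. Flush on a side wall its origin is at tray y = +18 or -18 mm.
- spacer: Loose aluminium spacer, an upside-down T standing upright on the bench, 0.12 kg. Foot 50 mm (x) by 18 mm (y) by 22 mm high; above it a neck 32 mm (x) by 14 mm (y) up to 66 mm height. Origin: centre of its underside. It goes into the gap with its x along the tray's x (either way round) and its 18 mm thickness across the gap.
- spacer_grip (a point): Point on the spacer's neck axis, 50 mm above its underside, where it can be gripped from above across the 14 mm (spacer y).
- sleeve: Bystander: dark steel sleeve standing upright, 60 mm across, 65 mm high. Origin: centre of its underside.
- file: Bystander: flat file lying on the bench, about 270 mm long along its x, green handle to -x, 26 mm high. Origin on the bench near its middle.
- template: Bystander: flat stepped dark steel template, 80 mm by 61 mm, 6 mm thick, lying on the bench. Origin: centre of its underside.
There are look-alikes about, which are no part of the job. What is shaped like the plate but blue or purple is not meant. Leave any orange look-alike of the spacer alone.

How it is judged:
By the outcome, as a careful person would: the job done as asked, in the order asked, and still so for the second after the job is handed in, while the arm keeps its last pose, push and grip.
It also fails if it takes over 64 s, if anything falls off the work surface, if the arm or the gripper's body presses on something with over 40 N, if the wrist force passes 120 N, or if a joint passes its speed limit or range.

## Working session

There is one attempt and no reset: what is moved stays moved. The work goes in short steps, Python scripts to look and compute and a tool call to move; the robot and the scene stay as the last step left them, time stands still between calls to the robot, and variables do not carry over. Pictures are saved under pics/ and viewed, about 8 in all and at most 12, crops included, and the job is handed in when it is done.

Besides the shell and the picture viewer there is one more tool, called after ">>>" by a JSON object that holds its "api" and its "payload". play_rows: Moves the arm, as the interface text tells. Its arguments: {"type":"object","properties":{"plan":{"type":"string"}},"required":["plan"]}

```bash
mkdir -p pics
cat > h.py <<'E'
from workcell import *
import numpy as np, cv2
from scipy.spatial.transform import Rotation as R
def cam(n):
    im=get_image(n); a=np.array(im["attitude"],float)
    im["R"]=a if a.shape==(3,3) else R.from_rotvec(a).as_matrix() if a.size==3 else R.from_quat(a).as_matrix()
    im["eye"]=np.array(im["eye"],float); return im
def cloud(im):
    z=im["range_z"]; v,u=np.mgrid[:384,:512]
    p=np.stack([(u-im["cx"])/im["fx"]*z,(v-im["cy"])/im["fy"]*z,z],-1)
    return p@im["R"].T+im["eye"]
def ray(im,u,v,h):
    d=im["R"]@np.array([(u-im["cx"])/im["fx"],(v-im["cy"])/im["fy"],1]); return im["eye"]+d*(h-im["eye"][2])/d[2]
def save(n,p,s=1): cv2.imwrite("pics/"+n,cv2.resize(p[:,:,::-1],None,fx=s,fy=s,interpolation=cv2.INTER_CUBIC))
E
python3 - <<'E'
from h import *
for n in("scene","top"):
    im=cam(n); print(n,im["eye"],im["attitude"],im["fx"],im["cx"],im["cy"]); save(n+"0.png",im["pixels"],1.5); c=cloud(im); print(c[200,250],c[100,100]); np.savez(n+"0.npz",p=im["pixels"],c=c)
print(get_obs())
E
```

```text
scene [1067.59392108  382.86022593  741.35112839] [-1.13932709 -2.41851885  0.9312276 ] 399.5358380573758 259.2578204229036 195.9015127236339
[575.4400211  -49.78435403   3.65690335] [ 634.80562385 -526.33655104  117.64237453]
top [ 385.63457836   -8.28427579 1154.66840841] [-2.1178529   2.14743079 -0.19262596] 431.3002862827746 256.79822581286237 188.69989378668697
[557.98339825   2.5448518    2.85253562] [ 8.48829278e+02  4.21694192e+02 -1.28624825e-01]
{'t': 0.1, 'qpos': array([ 1.20402359e+00,  4.23777613e-01,  1.63055732e+00,  1.20852477e-05,
        1.08865135e+00, -1.89756857e-02]), 'qvel': array([-0.00108104, -0.00150161, -0.00123543, -0.00045116,  0.00018695,
       -0.00068932]), 'joint_torque': array([-3.47330924e-04, -5.45612419e+01, -2.74323982e+01,  6.44637085e-02,
        1.87726622e-02, -5.01251384e-05]), 'ee_pos': array([212.80004021, 587.13656398, 221.99331597]), 'orientation': array([-5.43529493e-01, -3.09393457e+00,  2.14510111e-03]), 'ft_force': array([-0.58081987,  0.01275979,  0.32038822]), 'moment': array([ 0.04568399, -0.0129779 ,  0.02781768]), 'width': 87.85614935859897}
```

View pics/top0.png

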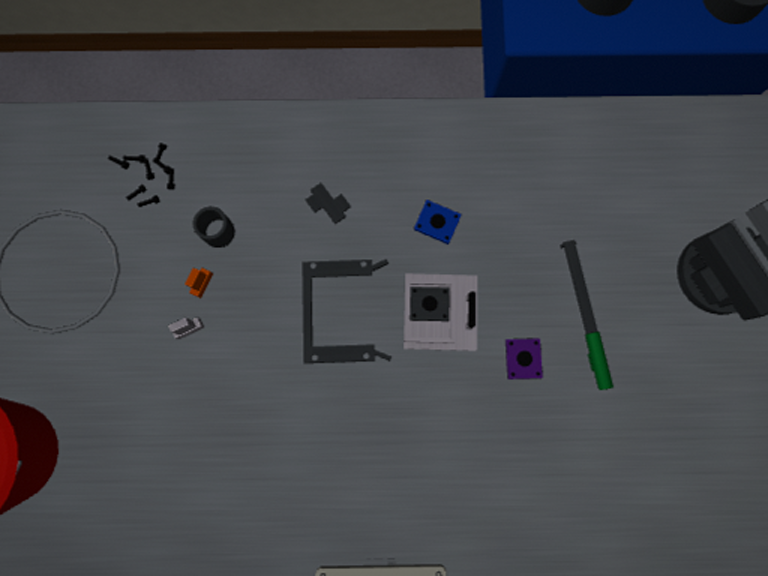

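View pics/scene0.png

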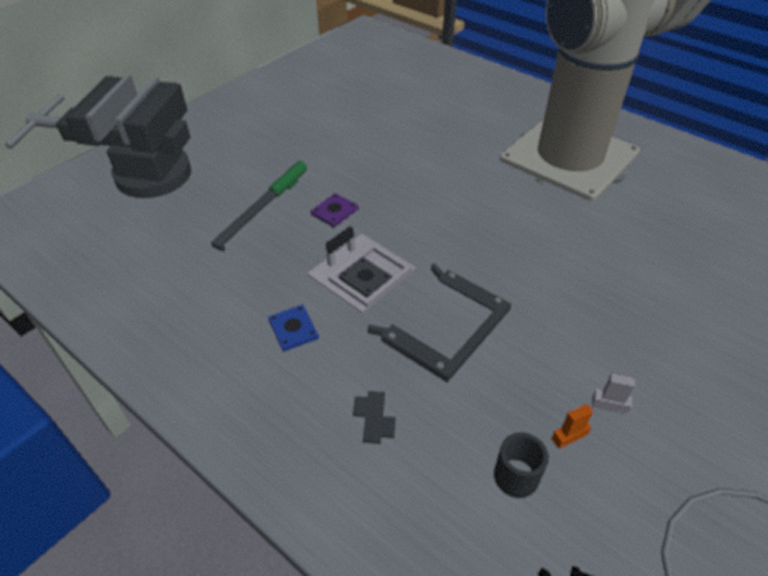

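The top view has image-up = +x and image-left = +y. In its 768-px picture:
- **Holder:** (345,312), mouth facing right.
- **Tray and dark plate:** (440,312), handle at the right (472,310).
- **T-spacer candidates:** the aluminium one at (185,327), which fits, and the orange look-alike at (199,281), which I leave alone.
- **Plate look-alikes:** blue (437,221) and purple (524,358). The dark one in the tray at (430,303) is the plate meant.

Run:
```python
from h import *
im=cam("top"); p=im["pixels"]; c=cloud(im); z=c[...,2]
hsv=cv2.cvtColor(p,cv2.COLOR_RGB2HSV); V=hsv[...,2].astype(int); S=hsv[...,1]
print("table z",np.median(z[250:300,200:300]), "V",np.median(V[250:300,200:300]))
def rect(m,h,name,box):
    k=np.zeros_like(m,np.uint8); x0,y0,x1,y1=box; k[y0:y1,x0:x1]=m[y0:y1,x0:x1]
    v,u=np.nonzero(k); n,l,st,ce=cv2.connectedComponentsWithStats(k)
    i=1+np.argmax(st[1:,4]); v,u=np.nonzero(l==i)
    P=np.array([ray(im,a,b,h)[:2] for a,b in zip(u,v)]).astype(np.float32)
    (cx,cy),(w,hh),an=cv2.minAreaRect(P); print(name,"n",len(u),"mean",P.mean(0).round(1),"rect",round(cx,1),round(cy,1),round(w,1),round(hh,1),round(an,2),"z",np.median(z[l==i]).round(1))
    return P
tb=(262,176,325,240)
tv=V[tb[1]:tb[3],tb[0]:tb[2]]
bright=(V>130)
rect(bright|((z>2.5)&(V>0)),4,"tray",tb) if 0 else rect(cv2.morphologyEx(bright.astype(np.uint8),cv2.MORPH_CLOSE,np.ones((3,3))),4,"tray",tb)
rect(V<75,16,"plate",(270,185,303,217))
rect(z>40,55,"handle",tb)
rect(V<85,16,"holder",(198,168,264,246))
sb=(105,205,140,230)
rect(z>45,66,"neck",sb); rect((V>125)|(z>10),22,"foot(all)",sb)
a=p[165:250,195:330]; b=p[175:235,100:160]
A=cv2.resize(a[:,:,::-1],None,fx=5.5,fy=5.5,interpolation=cv2.INTER_CUBIC)[:460]
cv2.imwrite("pics/crop1.png",cv2.convertScaleAbs(A,alpha=1.5))
print(V[190:240:4,100:145:3]); print(z[208:228:2,108:140:2].round())
```

```text
table z 0.6422800719255974 V 87.0Traceback (most recent call last):
  File "<stdin>", line 15, in <module>
  File "<stdin>", line 8, in rect
    return _wrapfunc(a, 'argmax', axis=axis, out=out, **kwds)
    return bound(*args, **kwds)
ValueError: attempt to get argmax of an empty sequence
```

```bash
cat > m.py <<'E'
from h import *
im=cam("top"); p=im["pixels"]; c=cloud(im); z=c[...,2]
hsv=cv2.cvtColor(p,cv2.COLOR_RGB2HSV); V=hsv[...,2].astype(int); S=hsv[...,1]
def rect(m,h,name,box):
    k=np.zeros(m.shape,np.uint8); x0,y0,x1,y1=box; k[y0:y1,x0:x1]=m[y0:y1,x0:x1]
    n,l,st,ce=cv2.connectedComponentsWithStats(k)
    if n<2: print(name,"none"); return
    i=1+np.argmax(st[1:,4]); v,u=np.nonzero(l==i)
    P=np.array([ray(im,a,b,h)[:2] for a,b in zip(u,v)]).astype(np.float32)
    (cx,cy),(w,hh),an=cv2.minAreaRect(P); print(name,"n",len(u),"mean",P.mean(0).round(1),"rect",round(cx,1),round(cy,1),round(w,1),round(hh,1),round(an,2),"z",np.median(z[l==i]).round(1))
    return P
E
python3 - <<'E'
from m import *
tb=(262,176,325,240); sb=(105,205,140,230)
a=p[165:250,195:330]
A=cv2.resize(a[:,:,::-1],None,fx=5.5,fy=5.5,interpolation=cv2.INTER_CUBIC)
B=cv2.resize(p[175:235,100:160][:,:,::-1],None,fx=2,fy=2,interpolation=cv2.INTER_CUBIC); A[:120,-120:]=B
cv2.imwrite("pics/crop1.png",cv2.convertScaleAbs(A,alpha=1.6))
print(V[178:240:5,262:326:4]); print(z[212:226:2,108:140:2].round())
print("holder z",z[170:246:6,198:264:6].round())
rect(z>40,55,"handle",tb)
rect(z>45,66,"neck",sb); rect(z>10,22,"foot(all)",sb)
rect(z>9,16,"holder",(198,168,264,246))
E
```

```text
[[ 86  86  87  87  88  89  89  90  90  91  90  91  90  88  89  87]
 [ 91  91 114 118 119 117 119 119 116 117 109 111 108 103  92  89]
 [ 86  86 114 123 123 122 124 124 123 123 122 120 119 121  96  87]
 [ 87  87 114  40  34  35  35  35  37  30 123 120 119 124 100  90]
 [ 85  86 116  35  39  30   8  35  38  36 124 120 107   9  96  86]
 [ 88  88 115  33  39   9   8   7  39  37 122 121 122   7  98  87]
 [ 87  87 119  38  38  38  36  39  38  34 123 120 122   7  97  86]
 [ 89  88 118  49  27  35  13  20  27  24 123 119 124   9  99  88]
 [ 85  85 120 117 121 119 120 120 117 119 122 120  99  25  97  90]
 [ 89  89 119 117 121 117 118 119 116 119 121 120 122 123  95  88]
 [ 90  91 118 114  99 103  91 103 104 101 103 119 122 123  96  91]
 [ 91  89  91  88  92  89  92  87  95 100  92 107  99 117  91  89]
 [ 92  90  91  91  91  89  89  89  88  88  88  89  88  88  88  87]]
[[ 0.  2.  3. -0. -1. -1. -1. 67. 58.  1.  1. 21. 15.  1. -3.  2.]
 [ 4.  2.  0.  1.  3. 66. 65. 67. 68. 48. 25. 26. 23.  1.  1. -0.]
 [ 1.  2. -1. 69. 66. 64. 63. 62. 65. 56. 35. 18. 24. 16.  2.  1.]
 [ 1. -1.  3. 68. 67. 64. 6
[... 1482 characters left out ...]
0e+00 -2.000e+00  1.000e+00]
 [ 2.000e+00  1.400e+01  1.000e+00 -2.000e+00  1.700e+01  2.000e+01
   1.000e+01  1.600e+01  2.300e+01 -0.000e+00  1.000e+00]
 [ 0.000e+00  1.700e+01  2.000e+01  1.500e+01  1.700e+01  1.300e+01
   1.500e+01  1.600e+01  1.400e+01  1.400e+01  4.000e+00]
 [-0.000e+00 -0.000e+00  0.000e+00  1.000e+00 -0.000e+00  1.000e+00
   4.000e+00  3.000e+00 -1.000e+00 -2.000e+00 -4.000e+00]]
handle n 117 mean [ 533.4 -162.4] rect 533.7 -162.4 10.3 59.9 87.91 z 55.0
neck n 101 mean [510.6 332.7] rect 510.1 332.8 18.6 35.6 26.59 z 64.9
foot(all) n 200 mean [513.2 337.9] rect 514.5 337.1 29.0 53.4 26.46 z 45.3
holder n 1376 mean [537.9  76.3] rect 540.4 55.6 182.8 154.0 1.04 z 16.2
```

View pics/crop1.png

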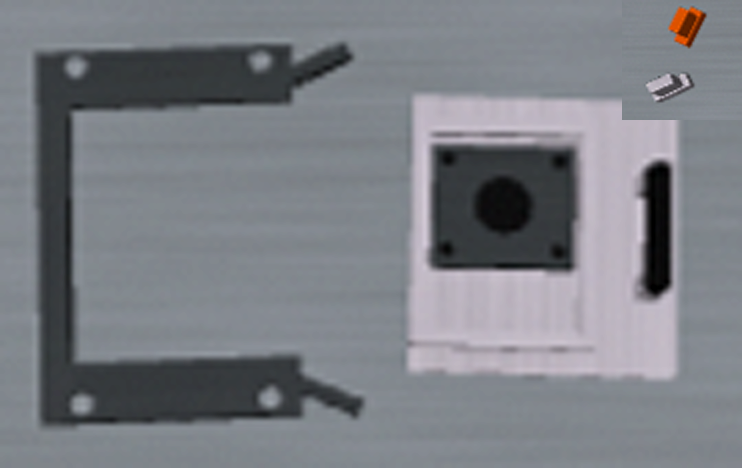

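The crop confirms the dark plate sits in the tray towards world +x (tray −y). The wide gap is at the lower side (tray +y, world −x). The aluminium spacer is in the inset below the orange one. Now the edge fits.

```bash
cat > e.py <<'E'
from m import *
from scipy.ndimage import map_coordinates
G=cv2.cvtColor(p,cv2.COLOR_RGB2GRAY).astype(float)
def edge(cols,lo,hi,sign,h,axis,name,im=im,G=G):
    # strongest step of given sign along v (axis=0) for each u in cols, or along u (axis=1) for each v
    P=[]
    for q in cols:
        s=(G[:,q] if axis==0 else G[q,:]); d=sign*np.gradient(s)[lo:hi]; i=int(np.argmax(d)); 
        if d[i]<5: continue
        k=np.arange(max(i-2,0),min(i+3,len(d))); w=np.clip(d[k],0,None); t=lo+(k*w).sum()/w.sum()
        P.append(ray(im,q,t,h)[:2] if axis==0 else ray(im,t,q,h)[:2])
    P=np.array(P); a=1-axis if 0 else (1 if axis==0 else 0); b=1-a
    f=np.polyfit(P[:,a],P[:,b],1); r=P[:,b]-np.polyval(f,P[:,a]); g=abs(r)<2
    f=np.polyfit(P[g,a],P[g,b],1); m=P[g,a].mean()
    print(f"{name}: slope {f[0]:.4f}  {'y' if a==1 else 'x'}={m:.1f} -> {np.polyval(f,m):.1f}  n{g.sum()}/{len(P)} sd {np.std(P[g,b]-np.polyval(f,P[g,a])):.2f}")
    return f
E
python3 - <<'E'
from e import *
c1=range(206,245)
edge(c1,168,180,-1,16,0,"H up outer"); edge(range(212,245),178,190,1,12,0,"H up inner z12")
edge(range(212,245),224,238,-1,16,0,"H low inner"); edge(c1,236,248,1,0,0,"H low outer z0")
edge(range(186,228),196,206,-1,16,1,"H stop outer"); edge(range(188,228),204,214,1,0,1,"H stop inner z0")
edge(range(174,182),243,252,1,16,1,"H up end"); edge(range(231,240),244,254,1,16,1,"H low end")
edge(range(274,312),178,187,1,4,0,"T up"); edge(range(274,312),228,238,-1,0,0,"T low z0")
edge(range(186,230),264,274,1,4,1,"T nose"); edge(range(186,230),312,323,-1,4,1,"T tail")
edge(range(277,297),185,195,-1,16,0,"P up"); edge(range(277,297),209,217,1,4,0,"P low z4")
E
```

```text
H up outer: slope -0.0221  y=72.7 -> 629.4  n24/39 sd 0.15
H up inner z12: slope -0.0264  y=61.2 -> 601.0  n33/33 sd 0.31
H low inner: slope -0.0197  y=61.3 -> 477.1  n33/33 sd 0.17
H low outer z0: slope -0.0213  y=70.3 -> 448.2  n39/39 sd 0.29
H stop outer: slope 0.0226  x=540.5 -> 131.6  n42/42 sd 0.21
H stop inner z0: slope 0.0186  x=539.7 -> 116.4  n40/40 sd 0.31
H up end: slope 0.3541  x=620.5 -> 6.5  n3/6 sd 0.68
H low end: slope -0.1423  x=458.6 -> 4.1  n3/8 sd 0.15
T up: slope 0.0438  y=-113.5 -> 604.4  n38/38 sd 0.21
T low z0: slope 0.0413  y=-109.9 -> 468.8  n38/38 sd 0.58
T nose: slope -0.0432  x=538.1 -> -49.5  n43/44 sd 0.33Traceback (most recent call last):
  File "<stdin>", line 8, in <module>
  File "e.py", line 14, in edge
    f=np.polyfit(P[g,a],P[g,b],1); m=P[g,a].mean()
    raise TypeError("expected non-empty vector for x")
TypeError: expected non-empty vector for x
```

```bash
cat > go.py <<'E'
from h import *
def go(tgt,yawdir):
    """tgt TCP world; yawdir: angle(deg) of jaw axis in world (mod 180). prints tilt fix, turn about tool z, shift in tool axes after the turn (cm)"""
    o=get_obs(); M=R.from_rotvec(o["orientation"]).as_matrix()
    a=np.degrees(np.arctan2(M[1,1],M[0,1])); d=(yawdir-a+90)%180-90   # world ccw
    Rd=R.from_euler('z',d,degrees=True).as_matrix()@M
    print("t",o["t"],"pos",o["ee_pos"].round(1),"jaw ang",a.round(2),"zaxis",M[:,2].round(4),"q6",o["qpos"][5].round(2),"q1",o["qpos"][0].round(2),"F",o["ft_force"].round(1),"w",o["width"].round(1))
    print("turn tool z deg",round(-d,2),"shift after turn cm",(Rd.T@(np.array(tgt)-o["ee_pos"])/10).round(2))
E
python3 -c "
from go import *
go([534.4,-164,140],90-2.44)"
```

```text
Traceback (most recent call last):
  File "go.py", line 7, in go
    print("t",o["t"],"pos",o["ee_pos"].round(1),"jaw ang",a.round(2),"zaxis",M[:,2].round(4),"q6",o["qpos"][5].round(2),"q1",o["qpos"][0].round(2),"F",o["ft_force"].round(1),"w",o["width"].round(1))
                                                                                                                                                                                  ^^^^^^^^^^^^^^^^
AttributeError: 'float' object has no attribute 'round'
```

```bash
sed -i 's/o\["width"\].round(1)/round(o["width"],1)/' go.py; python3 -c "
from go import *
go([534.4,-164,140],90-2.44)"
```

```text
t 0.25 pos [212.9 587.4 222.3] jaw ang 70.07 zaxis [-3.e-04 -6.e-04 -1.e+00] q6 -0.02 q1 1.2 F [-0.2  0.1 -0.9] w 88.2
turn tool z deg -17.49 shift after turn cm [-35.32 -73.69   8.28]
```

>>> {"api": "play_rows", "payload": {"plan": "4 0 0 0 0 0 -8.75; 4 0 0 0 0 0 -8.75; 4 -2.52 -5.26 0 0 0 0; 4 -2.52 -5.26 0 0 0 0; 4 -2.52 -5.26 0 0 0 0; 4 -2.52 -5.26 0 0 0 0; 4 -2.52 -5.26 0 0 0 0; 4 -2.52 -5.26 0 0 0 0; 4 -2.52 -5.26 0 0 0 0; 4 -2.52 -5.26 0 0 0 0; 4 -2.52 -5.26 0 0 0 0; 4 -2.52 -5.26 0 0 0 0; 4 -2.52 -5.26 0 0 0 0; 4 -2.52 -5.26 0 0 0 0; 4 -2.52 -5.26 0 0 0 0; 4 -2.52 -5.26 0 0 0 0; 4 0 0 4.1 0 0 0; 4 0 0 4.1 0 0 0; 4 0 0 0 0 0 0"}}

```text
t: 2.62
ee_pos: [532.0, -162.6, 138.0]
orientation: [-0.067, -3.135, -0.003]
ft_force: [1.4, 0.3, 0.3]
width: 39.9
```

Run:
```python
from go import *
go([534.4,-164,27],90-2.44)
im=cam("scene"); save("s1.png",im["pixels"][110:260,140:340],3.5)
im=cam("top"); G=im["pixels"]; save("t1.png",G[160:250,230:340],5)
```

```text
t 2.625 pos [ 532.  -162.6  138. ] jaw ang 87.55 zaxis [-0.0061  0.002  -1.    ] q6 -1.85 q1 -0.32 F [1.4 0.3 0.3] w 39.9
turn tool z deg -0.01 shift after turn cm [-0.31 -0.15 11.1 ]
```

View pics/s1.png

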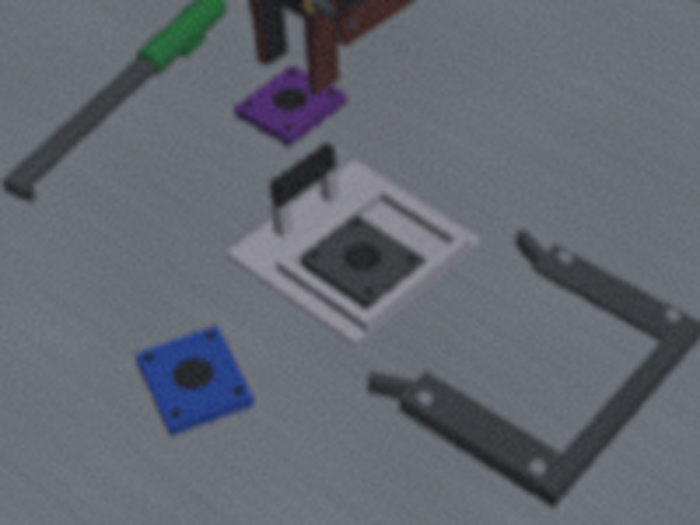

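The crop shows the gripper above and behind the handle (handle at (303,175)), with the fingers clear. I'll descend and close.

>>> {"api": "play_rows", "payload": {"plan": "4 -0.2 -0.1 0 0 0 0; 4 0 0 3 0 0 0; 4 0 0 3 0 0 0; 4 0 0 3 0 0 0; 4 0 0 2 0 0 0; 4 0 0 0 0 0 0; 4 0 0 0 0 0 0"}}

```text
t: 3.6
ee_pos: [537.2, -164.4, 31.8]
orientation: [0.066, 3.139, -0.001]
ft_force: [-0.7, 0.4, 0.6]
width: 39.9
```

Run:
```python
from go import *
go([534.4,-164,27],90-2.44)
```

```text
t 3.6 pos [ 537.2 -164.4   31.8] jaw ang 87.58 zaxis [ 1.6e-03 -5.0e-04 -1.0e+00] q6 -1.85 q1 -0.32 F [-0.7  0.4  0.6] w 39.9
turn tool z deg 0.02 shift after turn cm [0.28 0.03 0.48]
```

>>> {"api": "play_rows", "payload": {"plan": "4 0.25 0 0.4 0 0 0; 4 0 0 0 0 0 0; 0 0 0 0 0 0 0; 0 0 0 0 0 0 0; 0 0 0 0 0 0 0; 0 0 0 0 0 0 0; 0 0 0 0 0 0 0; 0 0 0 0 0 0 0"}}

```text
t: 4.6
ee_pos: [533.7, -163.7, 26.7]
orientation: [-0.067, -3.141, -0.001]
ft_force: [-0.1, 6.6, 2.3]
width: 9.7
```

Run:
```python
from go import *
# home handle: origin (539.3,51.5) -50*(-0.0214,1)
go([540.4,-68,27],90+1.23)   # first waypoint: just before mouth? handle y where tray nose near flares
```

```text
t 4.6 pos [ 533.7 -163.7   26.7] jaw ang 87.57 zaxis [-2.e-04  4.e-04 -1.e+00] q6 -1.85 q1 -0.32 F [-0.1  6.6  2.3] w 9.7
turn tool z deg -3.66 shift after turn cm [-0.88  9.55 -0.02]
```

>>> {"api": "play_rows", "payload": {"plan": "0 0 0 0 0 0 -1.83; 0 0 0 0 0 0 -1.83; 0 -0.5 0.5 0 0 0 0; 0 -0.45 0.5 0 0 0 0; 0 0 0.5 0 0 0 0; 0 0 0 0 0 0 0; 0 0 0 0 0 0 0"}}

```text
t: 5.48
ee_pos: [542.9, -149.2, 26.7]
orientation: [0.034, -3.141, 0.001]
ft_force: [0.9, -3.5, 0.3]
width: 9.7
```

Run:
```python
from go import *
go([539.7,1.5,27],91.23)
from e import *
save("t2.png",p[160:250,190:330],5)
```

```text
t 5.475 pos [ 542.9 -149.2   26.7] jaw ang 91.25 zaxis [-0.e+00 -4.e-04 -1.e+00] q6 -1.88 q1 -0.29 F [ 0.9 -3.5  0.3] w 9.7
turn tool z deg 0.02 shift after turn cm [-0.   15.08 -0.03]
```

View pics/t2.png

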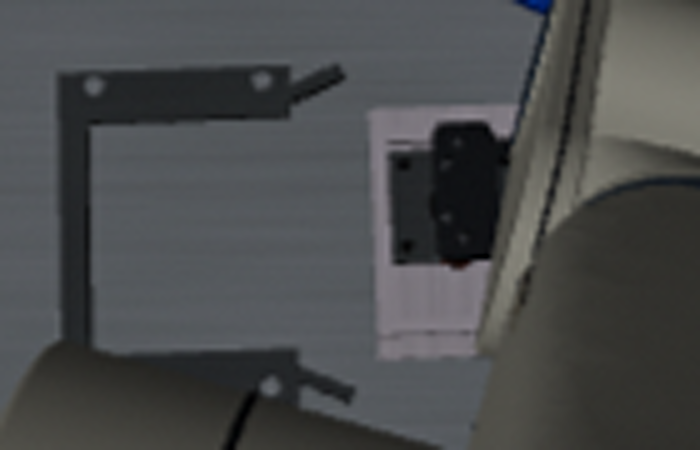

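The tray's nose is visible (left edge x≈372 to 380, top edge ≈107, bottom ≈357) and roughly aligned. Next a numeric check of its lateral offset.

Run:
```python
from e import *
edge(range(266,288),176,187,1,4,0,"T up"); edge(range(268,284),226,238,-1,0,0,"T low")
edge(range(185,229),258,272,1,4,1,"nose")
```

```text
T up: slope -0.0095  y=-70.1 -> 609.3  n22/22 sd 0.15
T low: slope -0.0153  y=-64.6 -> 473.8  n16/16 sd 0.59
nose: slope 0.0217  x=540.1 -> -36.0  n43/44 sd 0.26
```

>>> {"api": "play_rows", "payload": {"plan": "0 0 1.2 0 0 0 0; 0 0 1.2 0 0 0 0; 0 0 1.2 0 0 0 0; 0 0 1.2 0 0 0 0; 0 0 1.2 0 0 0 0; 0 0 1.2 0 0 0 0; 0 0 0 0 0 0 0"}}

```text
t: 6.45
ee_pos: [541.3, -75.8, 26.7]
orientation: [0.034, -3.141, -0.002]
ft_force: [0.9, 7.2, 2.3]
width: 9.8
```

>>> {"api": "play_rows", "payload": {"plan": "0 0 1.2 0 0 0 0; 0 0 1.2 0 0 0 0; 0 0 1.2 0 0 0 0; 0 0 1.2 0 0 0 0; 0 0 1.2 0 0 0 0; 0 0 1 0 0 0 0; 0 0 0 0 0 0 0"}}

```text
t: 7.32
ee_pos: [539.8, -6.2, 26.7]
orientation: [0.034, -3.141, -0.001]
ft_force: [0.1, 5.1, 3.0]
width: 9.6
```

>>> {"api": "play_rows", "payload": {"plan": "0 0 0.3 0 0 0 0; 0 0 0.3 0 0 0 0; 0 0 0 0 0 0 0; 0 0 0 0 0 0 0"}}

```text
t: 7.82
ee_pos: [539.7, -1.5, 26.7]
orientation: [0.034, -3.141, 0.001]
ft_force: [-0.4, -5.3, 1.5]
width: 9.8
```

>>> {"api": "play_rows", "payload": {"plan": "0 0 0.2 0 0 0 0; 0 0 0 0 0 0 0; 0 0 0 0 0 0 0"}}

```text
t: 8.2
ee_pos: [539.7, 0.5, 26.7]
orientation: [-0.034, 3.141, -0.001]
ft_force: [0.5, -5.0, 3.0]
width: 9.7
```

>>> {"api": "play_rows", "payload": {"plan": "0 0 0.15 0 0 0 0; 0 0 0 0 0 0 0; 0 0 0 0 0 0 0"}}

```text
t: 8.57
ee_pos: [539.7, 2.0, 26.7]
orientation: [0.034, -3.141, 0.001]
ft_force: [0.2, -4.9, 2.6]
width: 10.0
```

>>> {"api": "play_rows", "payload": {"plan": "0 0 0.1 0 0 0 0; 0 0 0 0 0 0 0; 0 0 0 0 0 0 0"}}

```text
t: 8.95
ee_pos: [539.7, 3.0, 26.7]
orientation: [-0.034, 3.141, -0.001]
ft_force: [-0.1, -6.2, 1.7]
width: 9.9
```

>>> {"api": "play_rows", "payload": {"plan": "0 0 0.1 0 0 0 0; 0 0 0 0 0 0 0; 0 0 0 0 0 0 0"}}

```text
t: 9.32
ee_pos: [539.8, 3.1, 26.7]
orientation: [-0.034, 3.141, -0.002]
ft_force: [0.7, -12.2, 1.2]
width: 9.8
```

>>> {"api": "play_rows", "payload": {"plan": "0 0 0.1 0 0 0 0; 0 0 0 0 0 0 0; 0 0 0 0 0 0 0"}}

```text
t: 9.7
ee_pos: [539.8, 3.2, 26.7]
orientation: [-0.035, 3.141, -0.004]
ft_force: [1.2, -17.9, 1.5]
width: 9.7
```

>>> {"api": "play_rows", "payload": {"plan": "0 0 0.05 0 0 0 0; 0 0 0 0 0 0 0; 0 0 0 0 0 0 0"}}

```text
t: 10.07
ee_pos: [539.8, 3.2, 26.8]
orientation: [-0.035, 3.141, -0.005]
ft_force: [0.5, -22.2, 2.2]
width: 9.9
```

>>> {"api": "play_rows", "payload": {"plan": "4 0 0 0 0 0 0; 4 0 0 0 0 0 0; 4 0 0 0 0 0 0; 4 0 0 0 0 0 0; 4 0 0 -1 0 0 0; 4 0 0 -3 0 0 0; 4 0 0 -5 0 0 0; 4 0 0 -4 0 0 0; 4 0 0 0 0 0 0"}}

```text
t: 11.2
ee_pos: [541.9, 6.2, 160.4]
orientation: [-0.034, 3.134, -0.0]
ft_force: [-0.6, -0.0, 0.7]
width: 39.9
```

Run:
```python
from go import *
go([510,333,130],26.5)
from e import *
save("t3.png",cv2.convertScaleAbs(p[165:265,90:250],alpha=1.5),5)
sb=(105,205,142,232)
for h in(55,60): rect(z>h,66,f"neck>{h}",sb)
rect(V>125,66,"brightneck",sb); print(V[206:228,108:138])
im=cam("scene"); z2=cloud(im)[...,2]
import m; m.im=im; m.z=z2
V2=im["pixels"].max(2).astype(int)
rect(z2>50,66,"scene neck",(390,240,428,280)); rect(z2>58,66,"scene neck",(390,240,428,280)); rect(z2>62,66,"scene neck",(390,240,428,280))
save("s3.png",im["pixels"][225:310,350:450],6)
```

```text
t 11.2 pos [541.9   6.2 160.4] jaw ang 91.24 zaxis [ 0.007 -0.    -1.   ] q6 -1.6 q1 -0.01 F [-0.6 -0.   0.7] w 39.9
turn tool z deg 64.74 shift after turn cm [30.69 11.73  2.83]
neck>55 n 86 mean [511.3 333.8] rect 511.5 334.2 16.4 33.9 21.54 z 65.9
neck>60 n 77 mean [511.4 334.8] rect 511.2 334.6 15.1 33.3 26.52 z 66.0
brightneck n 4 mean [511.7 301.7] rect 511.6 302.4 5.1 2.5 2.06 z 21.4
[[ 90  90  89  90  89  90  90  89  90  89  88  89  89  88  89  88  88  88
   88  88  89  89  89  89  88  88  87  88  90  89]
 [ 90  89  89  88  88  88  88  87  87  88  87  88  88  88  88  88  88  87
   87  88  88  89  89  88  88  89  89  89  89  89]
 [ 89  89  90  90  88  89  89  88  89  90  89  89  89  89  89  89  89  89
   89  89  89  89  89  89  90  90  90  90  90  90]
 [ 88  88  86  88  88  89  88  88  87  89  88  88  88  88  87  86  86  87
   87  88  86  86  87  88  87  88  87  88  88  87]
 [ 86  86  87  86  87  87  87  87  87  86  86  86  86  86  85  86  86  87
   86  87  86  86  86  86  88  87  87  88  87  87]
 [ 90  89  89  89  90  89  89  89  89  89  88  88  87  86  85  80  85  89
   89  
[... 1572 characters left out ...]
0  92 121 141 112  64  64  50  58  64  83  90
   92  93  93  92  92  92  92  92  92  93  92  92]
 [ 88  88  87  89  89  88  88  87  99  76  56  44  57  78  87  86  89  91
   90  89  90  90  90  90  90  90  90  90  90  90]
 [ 86  86  86  87  87  87  87  86  87  80  80  82  84  88  88  88  88  88
   86  88  88  87  88  88  88  88  88  88  89  89]
 [ 88  87  88  87  88  87  87  88  88  88  89  90  89  89  88  87  87  87
   88  88  87  87  88  88  88  89  89  89  89  89]]
scene neck n 178 mean [518.3 336.8] rect 518.5 336.8 25.8 35.2 24.48 z 64.6
scene neck n 134 mean [515.3 336.3] rect 515.8 336.7 20.5 33.4 25.21 z 65.6
scene neck n 109 mean [513.4 336.3] rect 513.5 336.7 16.5 31.5 25.54 z 65.9
```

View pics/t3.png

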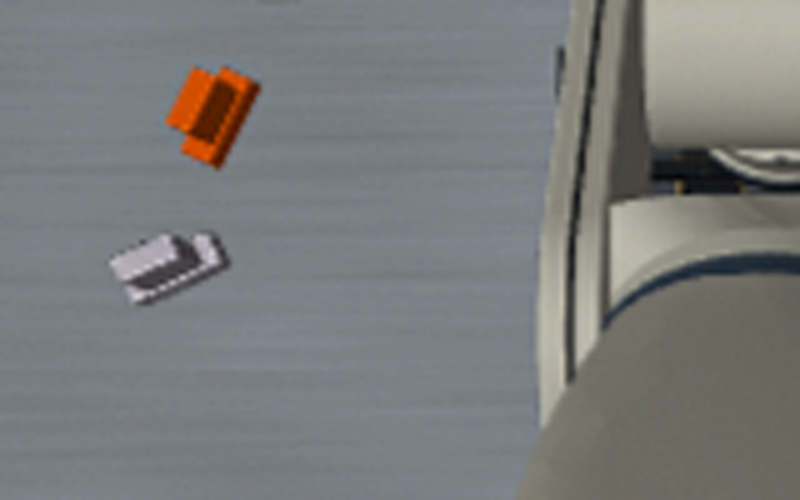

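View pics/s3.png

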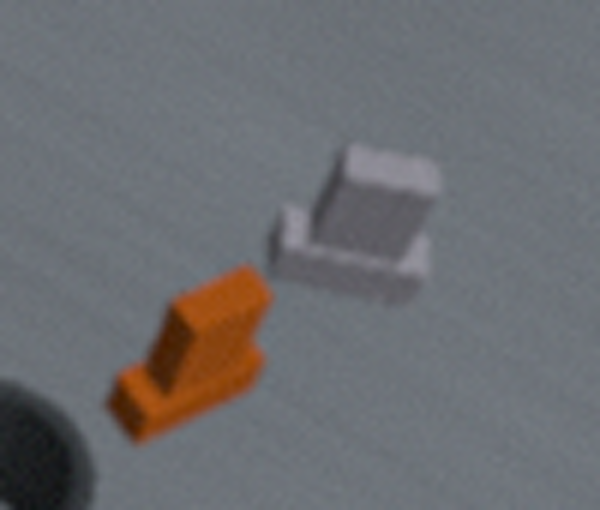

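The aluminium spacer is at (170,267) in the top crop and (370,220) in the scene crop, upright and about 60 mm from the orange one. I'll refine the centre of its bright top face.

Run:
```python
from go import *
from m import *
P=rect((V>98),66,"top bright",(108,208,126,226))
rect((V>105)&(z>40),66,"top bright",(108,208,126,226))
go([512.3,336.3,140],26.0)
```

```text
top bright n 64 mean [511.5 336.1] rect 511.4 336.2 12.6 31.3 23.06 z 66.0
top bright n 61 mean [511.7 335.5] rect 511.5 335.7 12.4 30.4 23.85 z 66.0
t 11.35 pos [538.9   6.1 156.2] jaw ang 91.24 zaxis [-0.001  0.    -1.   ] q6 -1.6 q1 -0.01 F [-0.  -1.  -0.7] w 39.7
turn tool z deg 65.24 shift after turn cm [30.84 12.08  1.65]
```

>>> {"api": "play_rows", "payload": {"plan": "4 0 0 0 0 0 9.39; 4 0 0 0 0 0 9.39; 4 0 0 0 0 0 9.39; 4 0 0 0 0 0 9.39; 4 0 0 0 0 0 9.39; 4 0 0 0 0 0 9.39; 4 0 0 0 0 0 9.39; 4 5.14 2 0 0 0 0; 4 5.14 2 0 0 0 0; 4 5.14 2 0 0 0 0; 4 5.14 2 0 0 0 0; 4 5.14 2 0 0 0 0; 4 5.14 2 0 0 0 0; 4 0 0 2 0 0 0; 4 0 0 2 0 0 0; 4 0 0 0 0 0 0; 4 0 0 0 0 0 0; 4 0 0 0 0 0 0"}}

```text
t: 13.6
ee_pos: [515.8, 335.6, 117.3]
orientation: [1.678, 2.656, 0.001]
ft_force: [0.4, -0.9, 0.1]
width: 40.0
```

Run:
```python
from go import *
go([511.8,336.2,31],25.5)
```

```text
t 13.6 pos [515.8 335.6 117.3] jaw ang 25.44 zaxis [ 9.e-04  5.e-04 -1.e+00] q6 0.11 q1 0.56 F [ 0.4 -0.9  0.1] w 40.0
turn tool z deg -0.06 shift after turn cm [ 0.22 -0.34  8.63]
```

>>> {"api": "play_rows", "payload": {"plan": "4 0.22 -0.34 2 0 0 0; 4 0 0 2.5 0 0 0; 4 0 0 2.5 0 0 0; 4 0 0 1.6 0 0 0; 4 0 0 0 0 0 0; 4 0 0 0 0 0 0; 4 0 0 0 0 0 0"}}

```text
t: 14.48
ee_pos: [511.8, 337.0, 31.7]
orientation: [1.676, 2.656, 0.003]
ft_force: [-0.5, -0.2, 0.5]
width: 40.1
```

Run:
```python
from go import *
go([511.8,336.2,31],25.5)
```

```text
t 14.475 pos [511.8 337.   31.7] jaw ang 25.5 zaxis [ 1.5e-03  9.0e-04 -1.0e+00] q6 0.12 q1 0.56 F [-0.5 -0.2  0.5] w 40.1
turn tool z deg 0.0 shift after turn cm [-0.08 -0.03  0.07]
```

>>> {"api": "play_rows", "payload": {"plan": "0 0 0 0.05 0 0 0; 0 0 0 0 0 0 0; 0 0 0 0 0 0 0; 0 0 0 0 0 0 0; 0 0 0 0 0 0 0; 0 0 0 0 0 0 0; 0 0 0 0 0 0 0"}}

```text
t: 15.35
ee_pos: [511.2, 336.7, 30.3]
orientation: [1.676, 2.657, 0.0]
ft_force: [-0.1, -0.8, 2.3]
width: 13.7
```

>>> {"api": "play_rows", "payload": {"plan": "0 0 0 -2 0 0 0; 0 0 0 -5 0 0 0; 0 0 0 -5 0 0 0; 0 0 0 0 0 0 0; 0 0 0 0 0 0 0"}}

```text
t: 15.98
ee_pos: [510.7, 336.4, 150.4]
orientation: [-1.676, -2.657, 0.0]
ft_force: [0.6, 0.4, -1.9]
width: 13.5
```

Spacer is gripped at 13.5 mm. Now I check the tray and measure the gap.

Run:
```python
from e import *
save("t4.png",cv2.convertScaleAbs(p[165:250,190:300],alpha=1.6),6)
np.save("g4.npy",G); print(G[176:240:1,232].astype(int)); print(G[206,198:262].astype(int))
```

```text
[ 36  37  37  37  37  37  36  24 111 120 120 120 123  73 116  72  39  32
  27  37  37  37  38  38  37  38  38  38  38  37  37  37  37  38  38  38
  38  13 109 118 118 117 117 117 116 117 117 116 116 121 123 124  99 119
  57  34  36  37  37  38  38  38  38  37]
[ 88  88  90  81  48  36  35  36  33  58 112 126  86  42  33  36  36  37
  37  36  37  35  25  11   6   8   7   7   6  21  33  37  37  37  37  37
  37  36  36  71 114 122 121 119 117 117 119 118 118 121  79  26   6   5
  40 107 120 121 103  88  87  86  88  87]
```

View pics/t4.png

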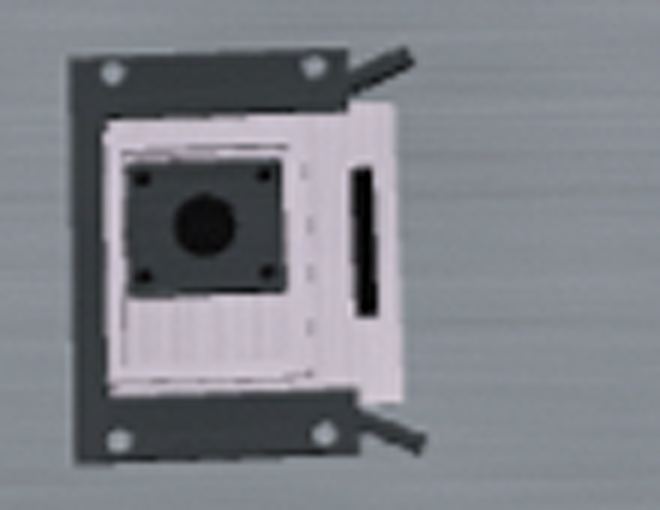

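The tray is seated: its nose edge meets the stop all along (image x≈105). The plate is still in the upper part of the pocket, and the wide gap is at rows 300 to 375 of the crop. Now numbers for the gap.

Run:
```python
from e import *
from go import *
edge(range(249,256),179,186,1,4,0,"T up tail"); edge(range(249,256),228,236,-1,0,0,"T low tail")
edge(range(185,230),252,262,-1,4,1,"T tail")
edge(range(213,235),186,195,-1,16,0,"P up z16"); edge(range(213,235),211,217,1,4,0,"P low z4"); 
edge(range(195,212),207,214,-1,16,1,"P left z16");edge(range(195,212),234,241,1,4,1,"P right z4")
go([505,72,150],1.23)
```

```text
T up tail: slope 0.3663  y=-2.6 -> 611.0  n3/7 sd 1.13
T low tail: slope 0.4916  y=-4.4 -> 467.1  n5/7 sd 0.46
T tail: slope 0.0189  x=538.8 -> -13.4  n45/45 sd 0.21
P up z16: slope 0.0036  y=73.1 -> 580.7  n22/22 sd 0.84
P low z4: slope -0.0192  y=74.0 -> 521.2  n22/22 sd 0.31
P left z16: slope 0.0390  x=549.4 -> 108.1  n17/17 sd 0.80
P right z4: slope 0.0269  x=550.1 -> 37.6  n17/17 sd 0.29
t 16.075 pos [510.1 336.  148.9] jaw ang 25.5 zaxis [-0.0022 -0.0014 -1.    ] q6 0.12 q1 0.56 F [ 0.3 -0.1 -1.1] w 13.8
turn tool z deg 24.27 shift after turn cm [-26.38  -1.08  -0.1 ]
```

>>> {"api": "play_rows", "payload": {"plan": "0 0 0 0 0 0 8.09; 0 0 0 0 0 0 8.09; 0 0 0 0 0 0 8.09; 0 -5.2 -0.2 0 0 0 0; 0 -5.2 -0.2 0 0 0 0; 0 -5.2 -0.2 0 0 0 0; 0 -5.2 -0.2 0 0 0 0; 0 -5.2 -0.2 0 0 0 0; 0 0 0 3 0 0 0; 0 0 0 3 0 0 0; 0 0 0 2 0 0 0; 0 0 0 0 0 0 0; 0 0 0 0 0 0 0; 0 0 0 0 0 0 0"}}

```text
t: 17.82
ee_pos: [507.2, 76.6, 70.9]
orientation: [2.197, 2.245, 0.001]
ft_force: [-0.4, -0.3, -1.0]
width: 13.9
```

Run:
```python
from go import *
go([506,73,35],1.23)
```

```text
t 17.825 pos [507.2  76.6  70.9] jaw ang 1.24 zaxis [ 1.2e-03  2.0e-04 -1.0e+00] q6 0.11 q1 0.13 F [-0.4 -0.3 -1. ] w 13.9
turn tool z deg 0.01 shift after turn cm [-0.36 -0.13  3.59]
```

>>> {"api": "play_rows", "payload": {"plan": "0 -0.36 -0.13 0 0 0 0; 0 0 0 1 0 0 0; 0 0 0 0.8 0 0 0; 0 0 0 0 0 0 0; 0 0 0 0 0 0 0"}}

```text
t: 18.45
ee_pos: [505.4, 72.9, 52.0]
orientation: [-2.197, -2.245, 0.001]
ft_force: [-0.5, -0.3, -1.4]
width: 13.6
```

Run:
```python
from go import *
go([506,73,35],1.23)
im=cam("scene"); save("s5.png",cv2.convertScaleAbs(im["pixels"][150:260,220:360],alpha=1.4),5)
```

```text
t 18.45 pos [505.4  72.9  52. ] jaw ang 1.24 zaxis [-4.e-04 -0.e+00 -1.e+00] q6 0.1 q1 0.12 F [-0.5 -0.3 -1.4] w 13.6
turn tool z deg 0.01 shift after turn cm [0.01 0.06 1.7 ]
```

View pics/s5.png

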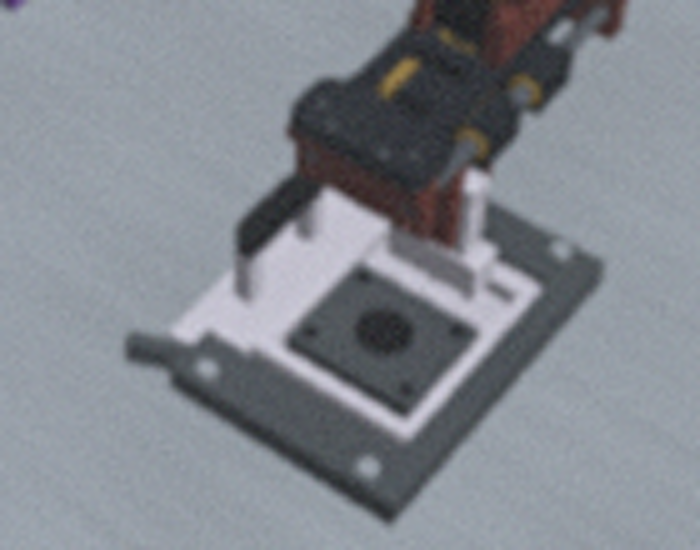

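The spacer foot (at (440,265)) hovers over the gap between the plate and the near-base wall. I'll lower it in steps, watching the force.

>>> {"api": "play_rows", "payload": {"plan": "0 0 0 0.5 0 0 0; 0 0 0 0.4 0 0 0; 0 0 0 0 0 0 0; 0 0 0 0 0 0 0"}}

```text
t: 19.0
ee_pos: [505.5, 72.8, 43.2]
orientation: [-2.197, -2.245, 0.0]
ft_force: [-0.4, 0.4, -1.2]
width: 13.4
```

>>> {"api": "play_rows", "payload": {"plan": "0 0 0 0.3 0 0 0; 0 0 0 0.3 0 0 0; 0 0 0 0 0 0 0; 0 0 0 0 0 0 0"}}

```text
t: 19.5
ee_pos: [505.4, 72.8, 37.1]
orientation: [-2.197, -2.245, 0.0]
ft_force: [0.8, -0.3, -1.2]
width: 14.0
```

>>> {"api": "play_rows", "payload": {"plan": "0 0 0 0.2 0 0 0; 0 0 0 0 0 0 0; 0 0 0 0 0 0 0"}}

```text
t: 19.88
ee_pos: [505.5, 72.8, 35.2]
orientation: [-2.197, -2.245, 0.0]
ft_force: [-0.4, -0.3, -2.1]
width: 13.8
```

>>> {"api": "play_rows", "payload": {"plan": "0 0 0 0.1 0 0 0; 0 0 0 0 0 0 0; 0 0 0 0 0 0 0"}}

```text
t: 20.25
ee_pos: [505.6, 72.8, 34.2]
orientation: [2.197, 2.245, 0.0]
ft_force: [0.0, 0.3, 0.3]
width: 13.9
```

>>> {"api": "play_rows", "payload": {"plan": "0 0 0 0.1 0 0 0; 0 0 0 0 0 0 0; 0 0 0 0 0 0 0"}}

```text
t: 20.62
ee_pos: [505.6, 72.8, 34.2]
orientation: [2.197, 2.245, 0.0]
ft_force: [-2.4, -0.4, 12.8]
width: 14.0
```

>>> {"api": "play_rows", "payload": {"plan": "0 0 0 -0.09 0 0 0; 0 0 0.2 0 0 0 0; 0 0 0.2 0 0 0 0; 0 0 0.2 0 0 0 0; 0 0 0.1 0 0 0 0; 0 0 0 0 0 0 0; 0 0 0 0 0 0 0"}}

```text
t: 21.5
ee_pos: [510.9, 72.9, 34.2]
orientation: [-2.196, -2.244, 0.004]
ft_force: [-5.3, -0.7, 11.1]
width: 13.8
```

>>> {"api": "play_rows", "payload": {"plan": "0 0 0.1 0 0 0 0; 0 0 0.1 0 0 0 0; 0 0 0.1 0 0 0 0; 0 0 0 0 0 0 0; 0 0 0 0 0 0 0"}}

```text
t: 22.12
ee_pos: [512.8, 72.9, 34.2]
orientation: [-2.195, -2.243, 0.006]
ft_force: [-8.7, -0.7, 13.4]
width: 13.7
```

>>> {"api": "play_rows", "payload": {"plan": "0 0 0.1 0 0 0 0; 0 0 0 0 0 0 0; 0 0 0 0 0 0 0"}}

```text
t: 22.5
ee_pos: [512.9, 72.9, 34.2]
orientation: [-2.194, -2.242, 0.009]
ft_force: [-11.0, -0.1, 17.7]
width: 14.3
```

Vertical load is adding friction, so I'll relieve it before pushing on.

>>> {"api": "play_rows", "payload": {"plan": "0 0 -0.4 0 0 0 0; 0 0 0 -0.12 0 0 0; 0 0 0 0 0 0 0; 0 0 0 0 0 0 0"}}

```text
t: 23.0
ee_pos: [512.6, 73.0, 35.1]
orientation: [-2.197, -2.245, 0.0]
ft_force: [0.3, 0.4, -0.3]
width: 14.0
```

Run:
```python
from go import *
go([517.8,73,34.2],1.23)
print(get_obs()["moment"])
```

```text
t 23.0 pos [512.6  73.   35.1] jaw ang 1.23 zaxis [-1.e-04 -0.e+00 -1.e+00] q6 0.1 q1 0.12 F [ 0.3  0.4 -0.3] w 14.0
turn tool z deg -0.0 shift after turn cm [-0.01  0.52  0.09]
[-0.05770388  0.08307206 -0.02828912]
```

>>> {"api": "play_rows", "payload": {"plan": "0 0 0 0.07 0 0 0; 0 0 0.1 0 0 0 0; 0 0 0 0 0 0 0; 0 0 0 0 0 0 0"}}

```text
t: 23.5
ee_pos: [513.1, 73.0, 34.4]
orientation: [-2.197, -2.245, 0.001]
ft_force: [-0.8, -0.8, -2.7]
width: 13.7
```

>>> {"api": "play_rows", "payload": {"plan": "0 0 0.1 0 0 0 0; 0 0 0 0 0 0 0; 0 0 0 0 0 0 0"}}

```text
t: 23.88
ee_pos: [514.6, 73.0, 34.6]
orientation: [2.197, 2.245, 0.0]
ft_force: [-1.1, -0.1, 0.2]
width: 14.0
```

>>> {"api": "play_rows", "payload": {"plan": "0 0 0.1 0 0 0 0; 0 0 0 0 0 0 0; 0 0 0 0 0 0 0"}}

```text
t: 24.25
ee_pos: [515.5, 73.1, 34.6]
orientation: [2.197, 2.245, 0.0]
ft_force: [-1.8, 0.5, -0.7]
width: 13.8
```

>>> {"api": "play_rows", "payload": {"plan": "0 0 0.1 0 0 0 0; 0 0 0 0 0 0 0; 0 0 0 0 0 0 0"}}

```text
t: 24.62
ee_pos: [516.6, 73.1, 34.6]
orientation: [2.197, 2.245, 0.0]
ft_force: [-2.1, 0.6, -1.3]
width: 13.6
```

>>> {"api": "play_rows", "payload": {"plan": "0 0 0.1 0 0 0 0; 0 0 0 0 0 0 0; 0 0 0 0 0 0 0"}}

```text
t: 25.0
ee_pos: [517.6, 73.1, 34.5]
orientation: [2.197, 2.245, 0.0]
ft_force: [-1.0, 0.1, -1.3]
width: 13.9
```

>>> {"api": "play_rows", "payload": {"plan": "0 0 0.1 0 0 0 0; 0 0 0 0 0 0 0; 0 0 0 0 0 0 0"}}

```text
t: 25.38
ee_pos: [517.9, 73.1, 34.5]
orientation: [-2.197, -2.245, 0.001]
ft_force: [-5.0, 0.2, 1.3]
width: 13.7
```

>>> {"api": "play_rows", "payload": {"plan": "0 0 0.1 0 0 0 0; 0 0 0 0 0 0 0; 0 0 0 0 0 0 0"}}

```text
t: 25.75
ee_pos: [517.9, 73.0, 34.3]
orientation: [-2.196, -2.244, 0.004]
ft_force: [-7.4, 0.8, 2.5]
width: 13.9
```

>>> {"api": "play_rows", "payload": {"plan": "0 0 0.1 0 0 0 0; 0 0 0 0 0 0 0; 0 0 0 0 0 0 0"}}

```text
t: 26.12
ee_pos: [518.0, 73.0, 34.3]
orientation: [-2.195, -2.243, 0.006]
ft_force: [-9.2, 0.3, 6.1]
width: 13.9
```

>>> {"api": "play_rows", "payload": {"plan": "0 0 0.1 0 0 0 0; 0 0 0 0 0 0 0; 0 0 0 0 0 0 0; 0 0 0 0 0 0 0"}}

```text
t: 26.62
ee_pos: [518.8, 73.0, 34.3]
orientation: [-2.195, -2.243, 0.006]
ft_force: [-9.5, -0.0, 6.1]
width: 13.9
```

Run:
```python
from go import *
from m import *
a=cv2.convertScaleAbs(p[165:250,190:270],alpha=1.6)
s=cam("scene")["pixels"]; b=cv2.convertScaleAbs(s[165:250,235:340],alpha=1.4)
save("f.png",np.hstack([a,b]),4.2)
go([517.8,73,34.2],1.23)
```

```text
t 26.725 pos [518.8  73.   34.3] jaw ang 1.22 zaxis [-5.2e-03 -4.0e-04 -1.0e+00] q6 0.1 q1 0.12 F [-9.8 -0.6  6.9] w 14.2
turn tool z deg -0.01 shift after turn cm [ 0.   -0.1   0.01]
```

View pics/f.png

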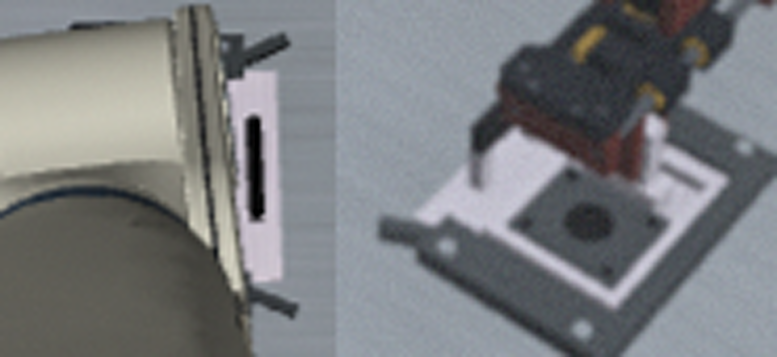

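The plate appears to meet the far wall in the scene view (right half, gap to the far wall closed). But the last step moved 0.8 mm at about 9.5 N, so the tray may be creeping within its side play. I'll push on in small steps to a firm stop.

>>> {"api": "play_rows", "payload": {"plan": "0 0 0.1 0 0 0 0; 0 0 0 0 0 0 0; 0 0 0 0 0 0 0"}}

```text
t: 27.1
ee_pos: [520.0, 73.0, 34.3]
orientation: [-2.196, -2.243, 0.006]
ft_force: [-9.4, -0.4, 5.5]
width: 13.9
```

>>> {"api": "play_rows", "payload": {"plan": "0 0 0.1 0 0 0 0; 0 0 0 0 0 0 0; 0 0 0 0 0 0 0"}}

```text
t: 27.48
ee_pos: [520.9, 72.9, 34.3]
orientation: [-2.196, -2.242, 0.006]
ft_force: [-9.2, -0.7, 6.8]
width: 14.4
```

>>> {"api": "play_rows", "payload": {"plan": "0 0 0.1 0 0 0 0; 0 0 0 0 0 0 0; 0 0 0 0 0 0 0"}}

```text
t: 27.85
ee_pos: [520.9, 73.0, 34.3]
orientation: [-2.195, -2.242, 0.008]
ft_force: [-12.3, -0.2, 9.7]
width: 13.6
```

>>> {"api": "play_rows", "payload": {"plan": "0 0 0.05 0 0 0 0; 0 0 0 0 0 0 0; 0 0 0 0 0 0 0"}}

```text
t: 28.22
ee_pos: [521.0, 72.9, 34.3]
orientation: [-2.194, -2.241, 0.009]
ft_force: [-13.1, -0.1, 11.9]
width: 13.9
```

>>> {"api": "play_rows", "payload": {"plan": "0 0 0 -0.05 0 0 0; 0 0 0 0 0 0 0; 0 0 0 0 0 0 0; 0 0 0 0 0 0 0"}}

```text
t: 28.72
ee_pos: [521.0, 72.9, 34.3]
orientation: [-2.194, -2.241, 0.009]
ft_force: [-12.0, -0.8, 4.8]
width: 14.2
```

Run:
```python
from e import *
edge(range(185,230),250,262,-1,4,1,"T tail"); edge(range(250,255),176,186,1,4,0,"T up"); edge(range(250,256),226,236,-1,0,0,"T low")
rect(z>40,55,"handle",(243,185,262,228))
s=cam("scene")["pixels"]; save("f2.png",cv2.convertScaleAbs(s[165:250,235:340],alpha=1.5),7)
o=get_obs(); print(o["t"],o["ft_force"],o["ee_pos"],o["moment"])
```

```text
T tail: slope -0.0045  x=597.4 -> -12.5  n2/45 sd 0.00
T up: slope -0.4648  y=-3.6 -> 614.5  n5/5 sd 0.36
T low: slope 0.4584  y=-3.1 -> 467.3  n6/6 sd 0.52
handle n 128 mean [524.6  17.3] rect 535.2 15.1 10.2 108.9 89.5 z 491.5
28.825 [-12.53180816  -0.04642531   5.39483972] [520.97198933  72.90771874  34.28912537] [-0.08320977  2.37251117 -0.06610168]
```

View pics/f2.png

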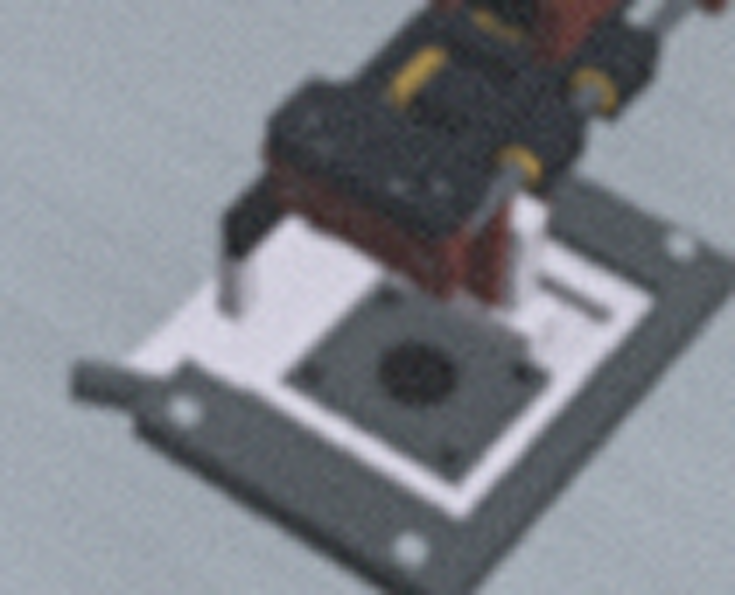

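Run:
```python
from e import *
edge(range(186,228),254,262,-1,4,1,"T tail")
```

```text
T tail: slope 0.0154  x=540.1 -> -13.6  n42/42 sd 0.24
```

```bash
python3 -c "
from workcell import *
print(get_obs()['ft_force'],get_obs()['width']); print(close_job())"
```

```text
[-11.79313407  -0.27282836   4.65810721] 13.681915468336866
the job is handed in; nothing more can be done
None
```

I handed the job in at about 29 s. The tray is home, and the spacer is in the wide gap, still gripped and pressing the plate against the far side wall. I got no verdict back.

- **Tray:** I pulled it by its handle, straightened it and slid it in until it stopped against the end stop, pressing up to about 22 N. After the sideways push its tail edge was still within 0.2 mm of the home position. Its angle read 0.0154 against 0.0189 rad before the push, which I took as image noise or side play.
- **Spacer:** I gripped the aluminium one, not the orange one, and lowered it to the pocket floor (contact at the expected height, TCP 34.2 mm). On the first push it bore on the floor with up to 18 N, so I lifted it slightly, lowered it again and pushed on.
- **Plate:** It stopped where I expected the far wall (TCP x about 517.8 mm). At about 9.5 N the whole tray then slid about 3 mm sideways, which is its play in the holder, up to a firm stop against the rail.
- **Final state:** The last reading was 11.8 N sideways and 4.7 N upward on the tool, with the jaws at 13.7 mm on the spacer. The last scene picture shows no gap between the plate and the far wall.

The arm hid the plate from the top camera at the end, so flushness rests on the scene picture and the forces. I never moved towards or touched the sleeve, file, template or look-alikes.

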